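# Shut a circuit module in the shielded test box and crank the clamp home

### The arm

A 6-joint arm with a two-finger parallel gripper is mounted at the origin on the work surface. World frame = base frame: x ahead of the robot, y to its left, z up, the work surface at z = 0. Lengths are in mm, angles in rad, forces in N, time in s.
With the tool pointing down it reaches from about 250 to 775 mm from the base axis. Payload 8.9 kg.
Tool frame: the origin (TCP) lies at the very end of the fingers, on their centre line; the grasp point (between the pads) lies 19 mm behind it; z points along the fingers, x is the direction in which the jaws open and shut, and the axes are right-handed (so a half turn about z gives the same grasp; the last joint's range is limited). The gripper opens to 85 mm and grips with 20 to 120 N. Pads are 22 mm wide; open, the fingers measure 114 mm over their backs; the gripper's body (76 mm by 85 mm) begins 54 mm behind the grasp point. The pads swing forward as they close: fully open they stand 13 mm farther back than shut.
Start: joints at [-1.257, 0.291, -0.153, 1.127, 0, 1.431], TCP at [229.681, -472.091, 231.305] pointing down, gripper open.
Joint ranges: [-2.52, 2.52], [-0.91, 1.74], [-1.3, 1.37], [-1.96, 2.02], [-1.52, 1.47], [-3.14, 3.14]. Speed limits (rad/s): [2.22, 2.22, 2.79, 3.14, 3.14, 3.14].

### API

Orientations are given as a rotation vector (axis times angle).
In Python, from plant import bot gives the robot as it stands.
- The arm moves only by the tool servo_tool, never from a script. Its argument "rows" is a list of rows, each a list of 5 numbers: the shift along the tool's x, y, z in m, then the turn about the tool's z in rad, then the opening, from -1 (shut) to 1 (fully open). In form: [[dx, dy, dz, twist, claw], ...]. A call has exactly 10 rows; each row is the pose to reach, as a shift and turn from the pose measured when the call began, along the tool's axes at that moment; what a row does not reach only later rows make up. A row lasts 1/12 s, in which the tool goes at most 41.7 mm and 7.16 degrees, less where a joint would pass 70% of its speed; a pose out of reach is approached as far as the arm can. A call with a gripper value outside its range is refused whole. The fingers move at their own pace and stop on an object; "squeeze" is the grip in N (left out, the last holds). Time passes only in rows, so rows that repeat a pose let the fingers close, or fill a call up. It gives the time, the measured TCP pose, the force and the opening at its end, in the units of the state.
- bot.sense(): the state, without advancing time (a new reading comes with each control period).
- bot.camera(name): name is "scene" or "top"; returns (picture, depth): 480x640x3 uint8, red, green, blue; 480x640 float32, mm along the optical axis (not along the pixel's ray), 0 where there is no reading.
- bot.camera_info(name): a dict with "K" (3x3 intrinsics, pixels), "rvec" (rotation vector, rad) and "tvec" (3), from world to camera coordinates, as OpenCV has them. Camera axes: x right, y down, z forward; pixel columns grow to the right and rows downward; lengths in mm; the calibration is good to about 2 mm. A picture is of the moment at which its call begins. camera_info takes no time and is no camera call.
- bot.hand_in(): hands the job in, once; it reports no verdict.
Trained networks look in the newest picture that a camera, given by its name, has taken for a name from the list of things; names that differ only in an ending like _2 or _b are one class to them, and where a whole thing is asked for, a point or a joint stands for the part that bears it (a point fixed in the world has none). Each returns a list of dicts, best first, with "score" (0 to 1); they miss things now and then, are a little off and sometimes report something else, mostly with a low value. They report only what shows in the picture. A call takes as long as a camera call. They do not tell look-alikes from the thing itself.
- bot.spot_in(camera, target): "at" ([x, y, z] in mm, in world coordinates, good to about 4 mm: the middle of the surface that is visible of it).
The state is a dict: "t": time; "joint_pos": joint angles; "joint_vel": joint speeds; "effort": joint torques, N m; "position": TCP position; "ee_rot": TCP orientation; "wrist_force": force on the tool from outside, world axes, zero at the start; "ft_torque": the same for the moment, N m; "width": finger opening in mm.
Only numpy, scipy, OpenCV 4.12 (cv2) and the standard library are available. Lean on these libraries where they do the work, as an engineer would, in place of code of your own. Each camera call takes 0.05 s, during which the arm holds its last target. There are 200 camera calls.

### The job

Lay the circuit module gently flat in the open lower half of the metal test box, either way round, and swing the hinged upper half down until the two halves meet edge to edge. Only once the box is shut, wind the hand crank clockwise (seen from above), letting go and taking its blade grip again as often as needed, until it comes up against its end stop and the clamp is fully out over the lid. Leave the other things on the bench where they are.

Things in the scene. Friction and masses are not known exactly. Their poses are not given: they have to be found in the camera images.
- board: circuit module: green rigid board 90 (x) x 126 (y) x 8 mm thick with a ribbed heat sink block in its middle, 50 (x) x 32 (y) mm, its top 40 mm above the underside, to hold it by; 0.22 kg. A white connector strip lies along one short edge (decorative). Origin: centre of the underside; z up
- fixture: the fixed test box on its steel base plate. Origin: on the bench under the centre of the lower half; its z up, its x away from the robot (yaw about 0 +- 0.2 rad). Aluminium lower half 126 (x) x 158 (y) mm outside, open at the top, rim 45 mm above the bench; the crank's grey gearbox (90 x 150 mm, 70 mm high) stands beside it on the -y side, centred 175 mm from the origin
- nest (a point): centre of the inner floor of the lower half, 15 mm above the bench, axes as the fixture. The nest is 102 (x) x 140 (y) mm inside, 30 mm deep
- hinge_line (a point): middle of the lid's hinge line, along the fixture's y, at the far (+x) edge of the lower half, 63 mm from its centre, 45 mm above the bench; axes as the fixture
- lid (a joint): opening angle of the upper half (rad): 0 shut, edges meeting; starts near upright, 1.55 to 1.8; limit 1.95. Stiff hinge (0.35 N m): it stays where it is left. The upper half is an aluminium tray 126 x 158 mm, 30 mm deep (walls 6 mm, top 5 mm); shut, its flat top is 75 mm above the bench. Standing open, its outer face looks away from the robot
- lid_tab (a point): middle of the black pull tab on the lid's free edge, 142 mm from the hinge line; the tab is 60 mm wide along the hinge, stands out 28 mm, 10 mm thick; shut, it points to the robot with its middle 60 mm above the bench; open, it points up
- crank (a joint): turn of the crank (rad), growing clockwise seen from above; starts at 0 to 1.0, end stop at 7.6. At 0 the arm points to the fixture's -x turned 0.5 rad towards its -y. Friction about 0.22 N m; it stays where it is left
- crank_axis (a point): point on the crank's vertical axis, 128 mm above the bench (the height of the middle of the grip)
- crank_grip (a point): middle of the crank's black blade grip, 70 mm from the axis. The blade is upright, fixed to the arm (it does not swivel): 50 mm along the arm, 14 mm thick across it, 46 mm high, from 105 to 151 mm above the bench. The point's x axis points from the grip to the crank axis. The steel arm below it is 22 mm wide, its top 105 mm above the bench
- clamp_tip (a point): front edge of the steel clamp slide (60 mm wide, about 18 mm thick, underside just above the shut lid's top), on the side of the box next to the crank; the crank moves it along the fixture's y, 5.26 mm per rad: 85 mm from the box's centre line at crank 0, 45 mm (over the lid) at 7.6
- reel: bystander: black component reel, 150 mm wide, lying flat, 14 mm high; origin centre of underside
- cleaner: bystander: white bottle, 52 mm wide, 140 mm high; origin centre of underside
- driver: bystander: screwdriver lying on the bench; origin under its middle
Things that resemble listed ones, but are neither listed nor needed, are in the scene too. What is shaped like the board but orange is not meant.

How it is judged (in metres and radians):
On the way, in this order (a step that is already met when the one before it is completed fails the run):
1. the module lies flat in the lower half, with the box open (x of board in the frame of nest between -0.012 and 0.012 m and y of board in the frame of nest between -0.012 and 0.012 m and z of board in the frame of nest below 0.004 m and angle between board's own z axis and vertical below 0.06 rad and value of joint lid above 1 rad), for 0.2 s.
2. the upper half is shut on the module, edges meeting, before the clamp is wound (x of board in the frame of nest between -0.012 and 0.012 m and y of board in the frame of nest between -0.012 and 0.012 m and z of board in the frame of nest below 0.004 m and angle between board's own z axis and vertical below 0.06 rad and value of joint lid below 0.03 rad and value of joint crank below 2 rad), for 0.2 s.
3. the crank is wound against its end stop with the box shut (value of joint crank above 7.25 rad and value of joint lid below 0.03 rad), for 0.2 s.
At the end, for the whole second after the job is handed in: the module lies flat in the nest (centre within 12 mm, less than 4 mm above the nest floor), the lid is shut (joint under 0.03 rad), the crank stands at its end stop (over 7.25 of 7.6 rad) and is at rest (all of step 3 and x of board in the frame of nest between -0.012 and 0.012 m and y of board in the frame of nest between -0.012 and 0.012 m and z of board in the frame of nest below 0.004 m and angle between board's own z axis and vertical below 0.06 rad and velocity of joint crank between -0.05 and 0.05 rad/s and linear speed of board below 0.02 m/s); the robot touches nothing.
It fails at once if the crank is wound past 2.0 rad while the lid is open (value of joint crank above 2 rad and value of joint lid above 0.1 rad).
It fails at once if the module is dropped or thrown into the box (over 0.6 m/s low above the nest) (linear speed of board above 0.6 m/s and horizontal distance between board and nest below 0.07 m and z of board in the frame of nest below 0.06 m).
It fails at once if the reel is moved more than 30 mm (distance of reel from where it was at the start of the episode above 0.03 m).
It fails at once if the bottle is moved more than 30 mm (distance of cleaner from where it was at the start of the episode above 0.03 m).
It fails at once if the screwdriver is moved more than 30 mm (distance of driver from where it was at the start of the episode above 0.03 m).
It also fails if it takes over 72 s, if anything falls off the work surface, if the arm or the gripper's body presses on something with over 40 N, if the wrist force passes 120 N, or if a joint passes its speed limit or range.

## Working session

There is one attempt and no reset: what is moved stays moved. The work goes in short steps, Python scripts to look and compute and a tool call to move; the robot and the scene stay as the last step left them, time stands still between calls to the robot, and variables do not carry over. Pictures are saved under pics/ and viewed, about 8 in all and at most 12, crops included, and the job is handed in when it is done.

Besides the shell and the picture viewer there is one more tool, called after ">>>" as name(argument=value, ...), one argument or row to a line, values as JSON. servo_tool: Moves the arm, as the interface text tells. Its arguments: {"type":"object","properties":{"rows":{"type":"array"},"squeeze":{"type":"number"}},"required":["rows"]}

```bash
ls; mkdir -p pics; cat > h.py <<'E'
import numpy as np,cv2
from plant import bot
from scipy.spatial.transform import Rotation as R
def cam(n):
    p,d=bot.camera(n); i=bot.camera_info(n)
    K=np.array(i["K"]);Rm=R.from_rotvec(np.ravel(i["rvec"])).as_matrix();t=np.ravel(i["tvec"])
    v,u=np.mgrid[:480,:640]
    c=np.stack([(u-K[0,2])/K[0,0]*d,(v-K[1,2])/K[1,1]*d,d],-1)
    W=(c-t)@Rm; W[d==0]=np.nan
    return p,d,W
def pix(n,P):
    i=bot.camera_info(n)
    return cv2.projectPoints(np.float64(P).reshape(-1,1,3),np.float64(i["rvec"]),np.float64(i["tvec"]),np.float64(i["K"]),None)[0].reshape(-1,2)
def save(n,p): cv2.imwrite("pics/"+n+".png",np.ascontiguousarray(p[...,::-1]))
def st():
    s=bot.sense(); print("t",round(s["t"],2),"pos",np.round(s["position"],1),"rot",np.round(s["ee_rot"],3),"F",np.round(s["wrist_force"],1),"w",np.round(s["width"],1),"q",np.round(s["joint_pos"],2)); return s
E
python3 - <<'E'
from h import *
s=st();print(R.from_rotvec(s["ee_rot"]).as_matrix().round(3))
a,_,W=cam("scene");b,_,W2=cam("top")
save("a",np.vstack([a,b])[:, :]) if 0 else (save("scene",a),save("top",b))
np.savez("w0.npz",a=a,b=b,W=W,W2=W2)
for n in["board","fixture","lid_tab","crank_grip","clamp_tip","reel","cleaner","driver","lid"]:
  for c in("scene","top"):
    for r in bot.spot_in(c,n)[:3]: print(n,c,np.round(r["at"]),round(r["score"],2),pix(c,r["at"]).round()[0])
E
```

```text
pics
t 0.0 pos [ 229.5 -471.7  230.7] rot [-2.663e+00  1.666e+00  2.000e-03] F [-0.6 -0.2 -0.2] w 85.4 q [-1.26  0.29 -0.15  1.13  0.    1.43]
[[ 0.437 -0.899 -0.   ]
 [-0.899 -0.437  0.001]
 [-0.001 -0.    -1.   ]]
board scene [539. 334.   6.] 0.88 [380. 350.]
board scene [530. 530.   8.] 0.78 [443. 413.]
board scene [333. 333.  11.] 0.56 [448. 314.]
board top [517. 510.  10.] 0.93 [145. 235.]
board top [324. 320.  10.] 0.68 [205. 300.]
board top [528. 317.   6.] 0.62 [209. 233.]
fixture scene [601.  79.  57.] 0.57 [300. 277.]
fixture top [553.  19.  45.] 0.67 [308. 224.]
fixture top [ 601. -420.   93.] 0.67 [461. 208.]
lid_tab scene [624. 117. 132.] 0.61 [299. 266.]
lid_tab scene [680. 281.  20.] 0.5 [315. 355.]
lid_tab top [620.  85. 170.] 0.66 [285. 193.]
crank_grip scene [524. -80. 111.] 0.92 [295. 219.]
crank_grip top [532. -90. 103.] 0.75 [346. 230.]
clamp_tip scene [546. -42.  86.] 0.58 [295. 236.]
clamp_tip scene [628. 111. 132.] 0.58 [296. 265.]
clamp_tip top [575. -43.  86.] 0.62 [330. 215.]
clamp_tip top [555.  19.  45.] 0.19 [308. 224.]
reel scene [ 419. -421.    8.] 0.8 [273. 184.]
reel top [ 407. -425.   14.] 0.77 [456. 277.]
reel top [555.  18.  48.] 0.47 [309. 223.]
cleaner scene [ 616. -412.   69.] 0.69 [217. 185.]
cleaner top [ 605. -418.   93.] 0.69 [460. 207.]
cleaner top [610.  87. 166.] 0.51 [284. 197.]
driver scene [680. 283.  17.] 0.77 [315. 357.]
driver top [676. 278.  23.] 0.64 [223. 184.]
lid scene [628. 112. 133.] 0.83 [296. 265.]
lid top [610.  90. 167.] 0.91 [283. 196.]
```

View pics/scene.png

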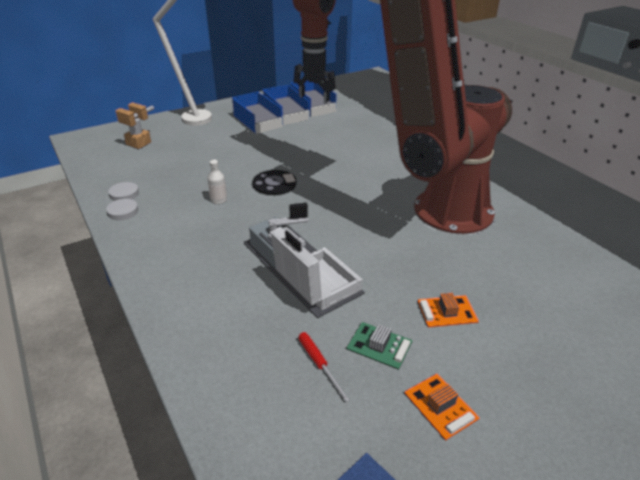

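View pics/top.png

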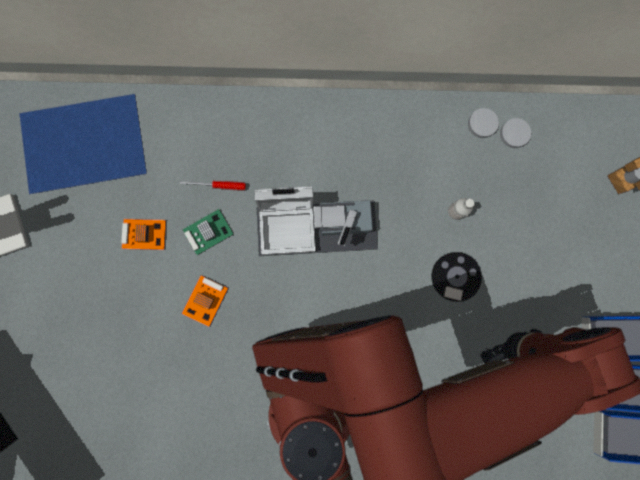

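Candidates: green board at scene (380,345) / top (208,232); orange ones at top (145,235) and (205,300). The green one fits the description; I'll confirm it in a crop and measure.

```bash
python3 - <<'E'
from h import *
z=np.load("w0.npz")
for im,W,c in((z["a"],z["W"],"scene"),(z["b"],z["W2"],"top")):
    h=cv2.cvtColor(im,cv2.COLOR_RGB2HSV)
    m=((h[...,0]>55)&(h[...,0]<92)&(h[...,1]>110)&(h[...,2]>50)).astype(np.uint8)
    m=cv2.morphologyEx(m,cv2.MORPH_CLOSE,np.ones((9,9)))
    n,l,s,ce=cv2.connectedComponentsWithStats(m); k=1+s[1:,4].argmax(); print(c,s[k])
    mm=l==k
    # project pixel rays on z=8
    i=bot.camera_info(c);K=np.array(i["K"]);Rm=R.from_rotvec(np.ravel(i["rvec"])).as_matrix();t=np.ravel(i["tvec"])
    cp=-Rm.T@t; print("campos",cp.round())
    v,u=np.nonzero(mm); d=(np.stack([(u-K[0,2])/K[0,0],(v-K[1,2])/K[1,1],np.ones(len(u))],-1))@Rm
    P=(cp+d*((8-cp[2])/d[:,2])[:,None])[:,:2]
    print("board rect",cv2.minAreaRect(P.astype(np.float32)))
    x,y,w,hh=s[k,:4]; Q=W[y-3:y+hh+3,x-3:x+w+3].reshape(-1,3)
    H=Q[(Q[:,2]>28)&(Q[:,2]<50)]; print("sink",len(H),np.nanmedian(H,0).round(1),cv2.minAreaRect(H[:,:2].astype(np.float32)) if len(H)>4 else "")
    # fixture heights
    X=W[...,0];Y=W[...,1];Z=W[...,2]
    reg=(X>430)&(X<720)&(Y>-200)&(Y<160)
    for lo,hi in((38,52),(62,78),(80,98),(98,112),(135,160),(165,200)):
        q=W[reg&(Z>lo)&(Z<hi)]
        if len(q)>4: print(lo,hi,len(q),q.mean(0).round(1),[np.round(e,1) for e in cv2.minAreaRect(q[:,:2].astype(np.float32))],q.min(0).round(),q.max(0).round())
a=z["b"][170:265,120:400]; s=z["a"][190:430,230:490]
save("crop",np.vstack([cv2.resize(a,(784,266),interpolation=2),cv2.resize(s,None,fx=1.3,fy=1.3,interpolation=2)[:, :].copy() if 0 else cv2.copyMakeBorder(cv2.resize(s,(354,327)),0,0,0,430,0)]))
E
```

```text
scene [380 355  13   8  44]
campos [1058.  903.  899.]
board rect ((543.0127563476562, 367.3818054199219), (17.221057891845703, 30.071006774902344), 80.66382598876953)
sink 0 [nan nan nan] 
38 52 627 [529.   66.7  45.4] [array([551.6,   2.3]), array([160.1, 318.5]), np.float64(2.7)] [ 464. -154.   38.] [631. 160.  52.]
62 78 519 [608.1 -60.2  70.9] [array([584.1,  -3.9]), array([328.7,  97.6]), np.float64(87.5)] [ 533. -167.   62.] [634. 159.  78.]
80 98 299 [596.7  16.9  89.2] [array([609.8,  11.3]), array([271.9, 118.9]), np.float64(61.8)] [ 499. -109.   80.] [636. 159.  98.]
98 112 357 [576.4 -22.9 105.2] [array([600.5,  15.6]), array([272.7, 104.9]), np.float64(59.5)] [ 491. -116.   98.] [636. 160. 112.]
135 160 390 [590.   27.6 147.2] [array([594.6,  18.9]), array([275.6,  86.9]), np.float64(59.6)] [489. -97. 135.] [641. 160. 160.]
165 200 615 [623.8  91.9 175.9] [array([621.3,  84.5]), array([ 32.3, 150. ]), np.float64(4.4)] [602.   9. 165.] [642. 159. 200.]
top [184 210  49  44 826]
campos [ 324.   21. 1559.]
board rect ((530.9659423828125, 321.4376220703125), (86.650894165039
[... 188 characters left out ...]
8  76.2  46.3] [array([551.6,  -0.7]), array([154.7, 324.9]), np.float64(4.2)] [ 463. -165.   38.] [626. 160.  52.]
62 78 879 [580.5 -94.7  70.7] [array([576.7,  -4.3]), array([326.7, 101.9]), np.float64(89.3)] [ 525. -167.   62.] [628. 159.  78.]
80 98 669 [571.4 -40.8  87.8] [array([604.6,   2.7]), array([271.2, 125.7]), np.float64(60.5)] [ 485. -128.   80.] [624. 152.  98.]
98 112 192 [551.2 -86.6 105.1] [array([576.5,  24.8]), array([266.7, 106.6]), np.float64(71.2)] [ 484. -117.   98.] [612. 160. 112.]
135 160 100 [516.2 -73.7 149.2] [array([574.8,  24.4]), array([263.5,  76.6]), np.float64(65.0)] [486. -94. 135.] [610. 160. 159.]
165 200 550 [617.7  84.8 174.8] [array([619.7,  85.6]), array([ 31.3, 150.9]), np.float64(4.5)] [599.  10. 165.] [638. 160. 200.]
  return np.nanmean(a, axis, out=out, keepdims=keepdims)
```

View pics/crop.png

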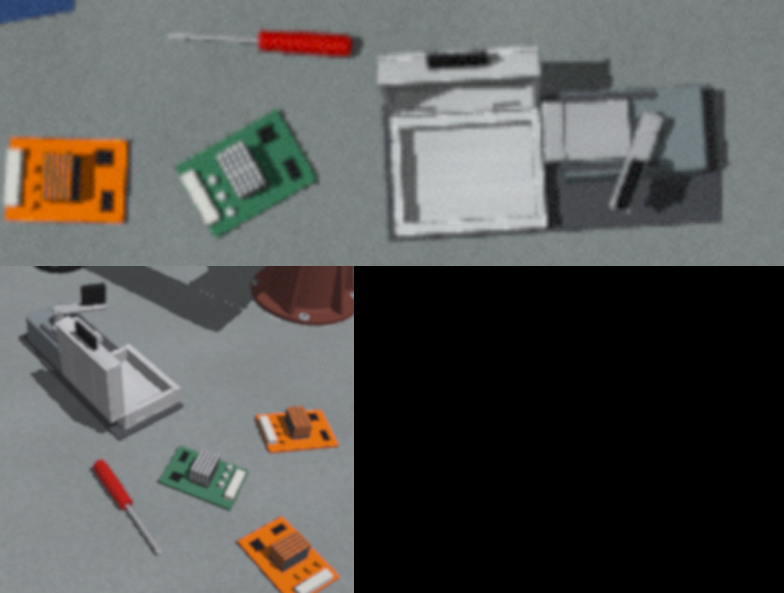

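The crop confirms it: green board with ribbed sink and white strip (crop (245,175)), the orange ones differ only in colour. Box lower half is at crop (468,170), blade grip at crop (625,185).

```bash
python3 - <<'E'
from h import *
z=np.load("w0.npz")
def rect(q,l): print(l,len(q),q.mean(0).round(1),[np.round(e,1) for e in cv2.minAreaRect(q[:,:2].astype(np.float32))])
for W,c,im in((z["W2"],"top",z["b"]),(z["W"],"scene",z["a"])):
    X,Y,Z=np.moveaxis(W,-1,0); print(c)
    rim=(abs(Z-45)<4)&(X>440)&(X<600)&(Y>-15)&(Y<200)
    rect(W[rim],"rim")
    fl=(abs(Z-15)<4)&(X>460)&(X<620)&(Y>-10)&(Y<180); rect(W[fl],"floor")
    lt=(Z>120)&(Z<230)&(X>560)&(X<720)&(Y>-10)&(Y<220)
    rect(W[lt],"lid"); rect(W[lt&(Z>164)&(Z<182)],"lidtop"); rect(W[lt&(Z>186)],"tab")
    print("zmax",np.nanmax(Z[lt]))
    q=W[lt&(Z>130)&(Z<160)]; 
    if c=="scene":
        # outer face plane
        m=(Z>70)&(Z<165)&(X>560)&(X<720)&(Y>15)&(Y<150); p=W[m]
        for _ in range(6):
            cen=p.mean(0); n=np.linalg.svd(p-cen)[2][2]; p=W[m][abs((W[m]-cen)@n)<3]
        print("lid face",cen.round(1),n.round(3),len(p))
    g=(Z>112)&(Z<160)&(X>440)&(X<620)&(Y<-15)&(Y>-200); rect(W[g],"grip"); rect(W[g&(Z>143)],"griptop")
    ar=(abs(Z-105)<4)&(X>440)&(X<640)&(Y<-15)&(Y>-200); rect(W[ar],"arm")
    h=(Z>28)&(Z<46)&(abs(X-530)<60)&(abs(Y-322)<50); rect(W[h],"sink")
    gb=(abs(Z-70)<4)&(X<680)&(X>500)&(Y<-30)&(Y>-260); rect(W[gb],"gearbox")
E
```

```text
top
rim 536 [534.5  85.   45.3] [array([536.2,  82.5]), array([136. , 158.2]), np.float64(4.1)]
floor 1208 [532.4  83.5  15. ] [array([538.9,  79.9]), array([144.9, 184.7]), np.float64(4.4)]
lid 649 [617.4  89.  173.3] [array([618.1,  89.2]), array([ 35.5, 158.5]), np.float64(5.0)]
lidtop 502 [617.1  88.7 170.5] [array([619.5,  88.7]), array([ 31.5, 157.1]), np.float64(4.5)]
tab 99 [620.5  89.3 195.8] [array([620.9,  88.8]), array([11.3, 59.5]), np.float64(5.8)]
zmax 204.58692767864665
grip 106 [511.5 -82.3 145.6] [array([533.2, -89.9]), array([14.2, 99. ]), np.float64(71.2)]
griptop 90 [509.9 -81.7 149.7] [array([510.5, -82.1]), array([13.8, 48.8]), np.float64(72.2)]
arm 137 [548. -94. 105.] [array([537. , -91.1]), array([ 21.7, 106.6]), np.float64(71.2)]
sink 189 [529.7 322.7  40. ] [array([521. , 338.5]), array([51.7, 68.9]), np.float64(31.4)]
gearbox 541 [ 576.3 -122.8   70.2] [array([575.5, -95.9]), array([ 90. , 137.6]), np.float64(4.2)]
scene
rim 418 [502.2 103.4  45.5] [array([532.7,  81.9]), array([130. , 164.7]), np.float64(2.7)]
floor 827 [527.3 100.   15.4] [array([543.6,
[... 178 characters left out ...]
ay([620.9,  89.1]), array([ 32.3, 159.1]), np.float64(4.4)]
tab 124 [624.   92.4 194.8] [array([623.6,  89.4]), array([11.1, 60.3]), np.float64(5.6)]
zmax 201.3452293737534
lid face [631.3  84.3 119.2] [-0.994 -0.078  0.08 ] 782
grip 271 [514.  -78.3 135.3] [array([534.3, -89.4]), array([21. , 94.6]), np.float64(70.7)]
griptop 95 [512.8 -79.8 149.6] [array([512.2, -82.3]), array([19.8, 48.1]), np.float64(70.9)]
arm 166 [546.3 -89.8 105.4] [array([538.4, -91.4]), array([ 28.8, 106. ]), np.float64(68.9)]
sink 318 [534.3 325.3  39.9] [array([530.5, 321.5]), array([56.7, 32.6]), np.float64(32.5)]
gearbox 284 [ 600.9 -120.7   70.9] [array([ 579.2, -100.8]), array([ 89.6, 129.4]), np.float64(3.4)]
```

```bash
cat >> h.py <<'E'
def plan(*wps):
    "world waypoint (x,y,z mm, phi deg of tool x) -> row dx dy dz (m), twist(rad)"
    s=st(); M=R.from_rotvec(s["ee_rot"]).as_matrix(); phi=np.degrees(np.arctan2(M[1,0],M[0,0])); print("phi",phi.round(1),"tilt",M[:,2].round(3))
    for x,y,z,p in wps:
        d=M.T@(np.array([x,y,z])-s["position"])/1000; tw=np.radians((phi-p+180)%360-180)
        print("[%.4f,%.4f,%.4f,%.4f]"%(*d,tw))
FX=np.array([.997,.077]);FY=np.array([-.077,.997]);O=np.array([532.7,82.])
E
python3 -c "
from h import *
plan((530.5,321.8,150,-58.4),(380,-75,231,-60))"
```

```text
t 1.0 pos [ 229.7 -472.1  231.3] rot [ 2.663 -1.666  0.   ] F [-0.2  0.1 -0.3] w 85.3 q [-1.26  0.29 -0.15  1.13 -0.    1.43]
phi -64.1 tilt [ 0. -0. -1.]
[-0.5823,-0.6178,0.0813,-0.0988]
[-0.2914,-0.3089,0.0003,-0.0709]
```

>>> servo_tool(
  rows=[
    [-0.029, -0.031, 0, -0.12, 1],
    [-0.058, -0.062, 0, -0.24, 1],
    [-0.087, -0.093, 0, -0.36, 1],
    [-0.117, -0.124, 0, -0.48, 1],
    [-0.146, -0.155, 0, -0.6, 1],
    [-0.175, -0.186, 0, -0.72, 1],
    [-0.204, -0.217, 0, -0.84, 1],
    [-0.233, -0.248, 0, -0.96, 1],
    [-0.262, -0.278, 0, -1.08, 1],
    [-0.291, -0.309, 0, -1.2, 1],
  ],
)

```text
t: 1.83
position: [377.7, -80.6, 231.6]
ee_rot: [3.138, 0.137, 0.001]
wrist_force: [1.0, -0.2, 0.2]
width: 85.5
```

```bash
python3 -c "
from h import *
plan((530.5,321.8,150,65))"
```

```text
t 1.83 pos [377.7 -80.6 231.6] rot [3.138e+00 1.370e-01 1.000e-03] F [ 1.  -0.2  0.2] w 85.5 q [-0.4   0.02 -0.48  1.07 -0.    1.08]
phi 5.0 tilt [ 0.001 -0.    -1.   ]
[0.1873,-0.3875,0.0816,-1.0469]
```

>>> servo_tool(
  rows=[
    [0.019, -0.038, 0, -0.12, 1],
    [0.037, -0.077, 0, -0.24, 1],
    [0.056, -0.116, 0, -0.36, 1],
    [0.075, -0.155, 0, -0.48, 1],
    [0.094, -0.194, 0, -0.6, 1],
    [0.112, -0.232, 0, -0.72, 1],
    [0.131, -0.271, 0.01, -0.84, 1],
    [0.15, -0.31, 0.025, -0.96, 1],
    [0.169, -0.349, 0.045, -1.08, 1],
    [0.187, -0.387, 0.065, -1.2, 1],
  ],
)

```text
t: 2.67
position: [522.2, 300.5, 177.6]
ee_rot: [2.506, 1.893, 0.003]
wrist_force: [1.3, -0.7, 1.0]
width: 85.6
```

```bash
python3 -c "
from h import *
plan((530.5,321.8,100,121.6),(530.5,321.8,12,121.6))"
```

```text
t 2.67 pos [522.2 300.5 177.6] rot [2.506 1.893 0.003] F [ 1.3 -0.7  1. ] w 85.6 q [ 0.4   0.47 -0.03  1.07 -0.    0.68]
phi 74.1 tilt [ 0.002  0.    -1.   ]
[0.0227,0.0020,0.0776,-0.8283]
[0.0226,0.0018,0.1656,-0.8283]
```

>>> servo_tool(
  rows=[
    [0.008, 0.001, 0.01, -0.12, 1],
    [0.0226, 0.0018, 0.025, -0.24, 1],
    [0.0226, 0.0018, 0.04, -0.36, 1],
    [0.0226, 0.0018, 0.055, -0.48, 1],
    [0.0226, 0.0018, 0.07, -0.6, 1],
    [0.0226, 0.0018, 0.08, -0.72, 1],
    [0.0226, 0.0018, 0.09, -0.828, 1],
    [0.0226, 0.0018, 0.1, -0.828, 1],
    [0.0226, 0.0018, 0.1, -0.828, 1],
    [0.0226, 0.0018, 0.1, -0.828, 1],
  ],
)

```text
t: 3.5
position: [530.0, 321.6, 77.3]
ee_rot: [1.537, 2.738, 0.0]
wrist_force: [-0.3, 0.4, -0.1]
width: 85.5
```

```bash
python3 - <<'E'
from h import *
plan((530.5,321.8,12,121.6))
a,_,_=cam("scene"); save("g1",cv2.resize(a[250:430,280:520],(720,540)))
E
```

```text
t 3.5 pos [530.  321.6  77.3] rot [1.537 2.738 0.   ] F [-0.3  0.4 -0.1] w 85.5 q [ 0.43  0.59 -0.11  0.87 -0.   -0.12]
phi 121.4 tilt [ 0.001 -0.    -1.   ]
[0.0000,0.0004,0.0653,-0.0039]
```

View pics/g1.png

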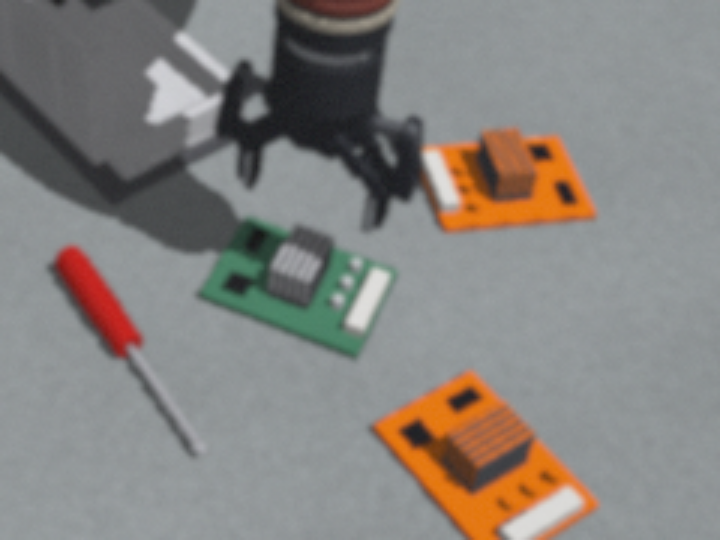

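The jaws (crop px (245,160) and (375,210)) line up along the board's long axis around the sink at (300,265). Descending and gripping.

>>> servo_tool(
  rows=[
    [0, 0.0004, 0.013, 0, 1],
    [0, 0.0004, 0.026, 0, 1],
    [0, 0.0004, 0.039, 0, 1],
    [0, 0.0004, 0.052, 0, 1],
    [0, 0.0004, 0.06, 0, 1],
    [0, 0.0004, 0.064, 0, 1],
    [0, 0.0004, 0.064, 0, 1],
    [0, 0.0004, 0.064, 0, -1],
    [0, 0.0004, 0.064, 0, -1],
    [0, 0.0004, 0.064, 0, -1],
  ],
  squeeze=50,
)

```text
t: 4.38
position: [531.6, 322.3, 14.7]
ee_rot: [1.536, 2.737, 0.004]
wrist_force: [-0.0, -0.0, 0.1]
width: 51.7
```

>>> servo_tool(
  rows=[
    [0, 0, 0, 0, -1],
    [0, 0, 0, 0, -1],
    [0, 0, 0, 0, -1],
    [0, 0, 0, 0, -1],
    [0, 0, 0, 0, -1],
    [0, 0, 0, 0, -1],
    [0, 0, -0.005, 0, -1],
    [0, 0, -0.01, 0, -1],
    [0, 0, -0.02, 0, -1],
    [0, 0, -0.03, 0, -1],
  ],
)

```text
t: 5.22
position: [531.1, 322.1, 45.3]
ee_rot: [1.536, 2.738, 0.003]
wrist_force: [-1.2, 0.3, -1.7]
width: 31.2
```

```bash
python3 - <<'E'
from h import *
plan((530.5,321.8,130,121.6),(*O,130,94.4))
E
```

```text
t 5.22 pos [531.1 322.1  45.3] rot [1.536 2.738 0.003] F [-1.2  0.3 -1.7] w 31.2 q [ 0.43  0.62 -0.15  0.8  -0.   -0.12]
phi 121.4 tilt [ 0.003  0.    -1.   ]
[-0.0001,-0.0005,-0.0847,-0.0035]
[-0.2059,-0.1235,-0.0847,0.4712]
```

>>> servo_tool(
  rows=[
    [0, 0, -0.022, 0, -1],
    [0, 0, -0.045, 0, -1],
    [0, 0, -0.067, 0, -1],
    [-0.01, -0.006, -0.085, 0.03, -1],
    [-0.03, -0.018, -0.085, 0.08, -1],
    [-0.055, -0.033, -0.085, 0.14, -1],
    [-0.083, -0.05, -0.085, 0.2, -1],
    [-0.111, -0.067, -0.085, 0.26, -1],
    [-0.139, -0.084, -0.085, 0.32, -1],
    [-0.165, -0.099, -0.085, 0.38, -1],
  ],
)

```text
t: 6.05
position: [532.2, 128.0, 131.4]
ee_rot: [2.029, 2.395, 0.004]
wrist_force: [0.8, 0.1, -2.5]
width: 31.2
```

```bash
python3 - <<'E'
from h import *
plan((*O,130,94.4))
E
```

```text
t 6.05 pos [532.2 128.  131.4] rot [2.029 2.395 0.004] F [ 0.8  0.1 -2.5] w 31.2 q [ 0.1   0.41 -0.26  0.9  -0.   -0.06]
phi 99.5 tilt [ 0.004  0.    -1.   ]
[-0.0455,-0.0070,0.0013,0.0882]
```

>>> servo_tool(
  rows=[
    [-0.02, -0.003, 0, 0.03, -1],
    [-0.034, -0.005, 0, 0.06, -1],
    [-0.042, -0.0065, 0, 0.088, -1],
    [-0.0455, -0.007, 0, 0.088, -1],
    [-0.0455, -0.007, 0, 0.088, -1],
    [-0.0455, -0.007, 0.01, 0.088, -1],
    [-0.0455, -0.007, 0.02, 0.088, -1],
    [-0.0455, -0.007, 0.03, 0.088, -1],
    [-0.0455, -0.007, 0.035, 0.088, -1],
    [-0.0455, -0.007, 0.035, 0.088, -1],
  ],
)

```text
t: 6.88
position: [531.4, 82.5, 94.4]
ee_rot: [2.133, 2.306, 0.001]
wrist_force: [-0.9, -0.4, -1.7]
width: 30.9
```

```bash
python3 - <<'E'
from h import *
plan((*O,29.5,94.4))
a,_,W=cam("scene"); b,_,W2=cam("top")
save("n1",np.hstack([cv2.resize(a[200:320,230:390],(400,300)),cv2.resize(b[170:260,240:360],(400,300))]))
for q,c in((bot.spot_in("scene","board"),"s"),(bot.spot_in("top","board"),"t")): print(c,[(np.round(r["at"]),round(r["score"],2)) for r in q[:3]])
E
```

```text
t 6.88 pos [531.4  82.5  94.4] rot [2.133e+00 2.306e+00 1.000e-03] F [-0.9 -0.4 -1.7] w 30.9 q [ 0.02  0.43 -0.33  0.81  0.   -0.06]
phi 94.5 tilt [ 0.  0. -1.]
[-0.0006,0.0012,0.0649,0.0011]
s [(array([540., 112.,  85.]), 0.86), (array([530., 531.,  10.]), 0.59)]
t [(array([516., 509.,   9.]), 0.84), (array([322., 320.,   7.]), 0.74), (array([545., -72.,  71.]), 0.24)]
```

View pics/n1.png

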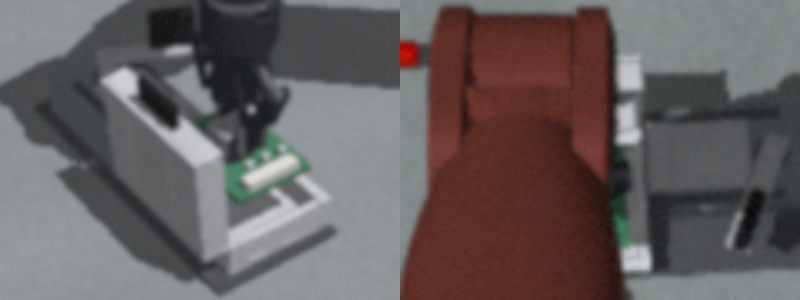

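Board is held level above the nest (left crop (265,165)). Lowering.

>>> servo_tool(
  rows=[
    [-0.0006, 0.0012, 0.008, 0, -1],
    [-0.0006, 0.0012, 0.016, 0, -1],
    [-0.0006, 0.0012, 0.024, 0, -1],
    [-0.0006, 0.0012, 0.032, 0, -1],
    [-0.0006, 0.0012, 0.039, 0, -1],
    [-0.0006, 0.0012, 0.045, 0, -1],
    [-0.0006, 0.0012, 0.05, 0, -1],
    [-0.0006, 0.0012, 0.055, 0, -1],
    [-0.0006, 0.0012, 0.059, 0, -1],
    [-0.0006, 0.0012, 0.062, 0, -1],
  ],
)

```text
t: 7.92
position: [534.6, 81.7, 34.1]
ee_rot: [2.132, 2.304, 0.004]
wrist_force: [0.0, -0.1, -2.9]
width: 31.1
```

```bash
python3 - <<'E'
from h import *
plan((*O,28.5,94.4))
E
```

```text
t 7.92 pos [534.6  81.7  34.1] rot [2.132 2.304 0.004] F [ 0.  -0.1 -2.9] w 31.1 q [ 0.02  0.51 -0.39  0.66  0.   -0.06]
phi 94.4 tilt [ 0.004  0.    -1.   ]
[0.0005,-0.0018,0.0056,0.0005]
```

>>> servo_tool(
  rows=[
    [0, -0.001, 0.001, 0, -1],
    [0, -0.001, 0.002, 0, -1],
    [0, -0.001, 0.003, 0, -1],
    [0, -0.001, 0.004, 0, -1],
    [0, -0.001, 0.005, 0, -1],
    [0, -0.001, 0.006, 0, -1],
    [0, -0.001, 0.006, 0, -1],
    [0, -0.001, 0.006, 0, -1],
    [0, -0.001, 0.006, 0, -1],
    [0, -0.001, 0.006, 0, -1],
  ],
)

```text
t: 8.75
position: [533.8, 81.6, 30.5]
ee_rot: [2.131, 2.303, 0.006]
wrist_force: [-9.3, 0.3, 27.5]
width: 31.4
```

Floor contact felt; ease off and release.

>>> servo_tool(
  rows=[
    [0, 0, 0, 0, -1],
    [0, 0, 0, 0, 0.3],
    [0, 0, 0, 0, 0.3],
    [0, 0, 0, 0, 0.3],
    [0, 0, 0, 0, 0.3],
    [0, 0, 0, 0, 0.3],
    [0, 0, -0.01, 0, 0.3],
    [0, 0, -0.03, 0, 0.3],
    [0, 0, -0.06, 0, 0.3],
    [0, 0, -0.1, 0, 0.3],
  ],
)

```text
t: 9.58
position: [531.4, 81.5, 130.2]
ee_rot: [2.133, 2.305, 0.001]
wrist_force: [1.1, 0.2, -0.0]
width: 55.4
```

>>> servo_tool(
  rows=[
    [0, 0, -0.04, 0, 0.3],
    [0, 0.02, -0.08, 0, -0.3],
    [0, 0.05, -0.1, 0, -1],
    [0, 0.08, -0.12, 0, -1],
    [0, 0.11, -0.12, 0, -1],
    [0, 0.14, -0.12, 0, -1],
    [0, 0.16, -0.12, 0, -1],
    [0, 0.17, -0.12, 0, -1],
    [0, 0.17, -0.12, 0, -1],
    [0, 0.17, -0.12, 0, -1],
  ],
)

```text
t: 10.42
position: [700.6, 94.6, 250.3]
ee_rot: [2.134, 2.305, 0.0]
wrist_force: [-0.3, 0.2, 0.3]
width: -0.1
```

```bash
python3 - <<'E'
from h import *
plan((*(O+130*FX),245,94.4))
a,_,W=cam("scene"); b,_,W2=cam("top")
save("n2",np.hstack([cv2.resize(a[200:320,230:390],(400,300)),cv2.resize(b[170:260,240:360],(400,300))]))
for W in(W,W2):
    X,Y,Z=np.moveaxis(W,-1,0)
    m=(abs(X-532)<70)&(abs(Y-82)<75)
    for lo,hi in((19,28),(48,60)):
        q=W[m&(Z>lo)&(Z<hi)]; print(lo,len(q),q.mean(0).round(1) if len(q) else "", [np.round(e,1) for e in cv2.minAreaRect(q[:,:2].astype(np.float32))] if len(q)>5 else "")
E
```

```text
t 10.42 pos [700.6  94.6 250.3] rot [2.134 2.305 0.   ] F [-0.3  0.2  0.3] w -0.1 q [ 0.03  0.66  0.49  1.4  -0.   -0.05]
phi 94.4 tilt [ 0. -0. -1.]
[0.0003,-0.0384,0.0053,0.0006]
19 335 [508.7  94.4  24.2] [array([527.9,  81.5]), array([149.5, 124.3]), np.float64(89.2)]
48 212 [517.4  90.3  53.8] [array([524. ,  81.9]), array([149.3, 115.5]), np.float64(89.9)]
19 31 [536.5  19.2  23. ] [array([540.6,  19.9]), array([94.3, 13.2]), np.float64(4.6)]
48 33 [564.9  12.8  50.4] [array([538.9,  14.9]), array([125.5,  14.8]), np.float64(1.0)]
```

View pics/n2.png

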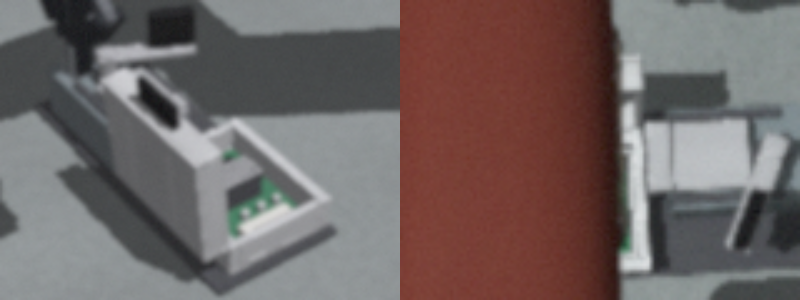

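Board lies in the nest (left crop (245,205)), lid still open. Now go behind the lid with shut fingers.

>>> servo_tool(
  rows=[
    [0, 0, 0.01, 0, -1],
    [0, 0, 0.03, 0, -1],
    [0, -0.005, 0.05, 0, -1],
    [0, -0.015, 0.07, 0, -1],
    [0, -0.025, 0.09, 0, -1],
    [0, -0.035, 0.1, 0, -1],
    [0, -0.043, 0.1, 0, -1],
    [0, -0.043, 0.1, 0, -1],
    [0, -0.043, 0.1, 0, -1],
    [0, -0.043, 0.1, 0, -1],
  ],
)

```text
t: 11.35
position: [657.9, 91.4, 152.0]
ee_rot: [2.132, 2.304, 0.003]
wrist_force: [0.4, -0.6, 0.2]
width: -0.0
```

```bash
cat >> h.py <<'E'
H=O+63*FX
def lidplan(ths,r=105,w=11,press=0):
    W=[]
    for t in ths:
        a=-r*np.cos(t)+(30-press)*np.sin(t)+w; b=r*np.sin(t)+(30-press)*np.cos(t)
        W.append((*(H+a*FX),45+b,94.4))
    plan(*W)
E
python3 - <<'E'
from h import *
lidplan([1.65,1.5,1.4,1.3,1.2,1.1,1.0,.9,.8,.7])
E
```

```text
t 11.35 pos [657.9  91.4 152. ] rot [2.132 2.304 0.003] F [ 0.4 -0.6  0.2] w -0.0 q [ 0.03  0.6   0.13  1.09 -0.   -0.05]
phi 94.4 tilt [ 0.003  0.    -1.   ]
[0.0003,-0.0133,0.0047,0.0007]
[0.0003,-0.0290,0.0001,0.0007]
[0.0003,-0.0398,-0.0016,0.0007]
[0.0003,-0.0507,-0.0023,0.0007]
[0.0003,-0.0616,-0.0019,0.0007]
[0.0003,-0.0724,-0.0003,0.0007]
[0.0003,-0.0830,0.0022,0.0007]
[0.0003,-0.0933,0.0059,0.0007]
[0.0003,-0.1032,0.0105,0.0007]
[0.0003,-0.1126,0.0161,0.0007]
```

>>> servo_tool(
  rows=[
    [0, -0.008, 0.003, 0, -1],
    [0, -0.016, 0.003, 0, -1],
    [0, -0.024, 0.002, 0, -1],
    [0, -0.032, 0, 0, -1],
    [0, -0.04, -0.0016, 0, -1],
    [0, -0.048, -0.002, 0, -1],
    [0, -0.056, -0.002, 0, -1],
    [0, -0.064, -0.0015, 0, -1],
    [0, -0.073, 0, 0, -1],
    [0, -0.083, 0.002, 0, -1],
  ],
)

```text
t: 12.18
position: [574.6, 84.8, 150.2]
ee_rot: [2.132, 2.304, 0.004]
wrist_force: [2.2, 0.1, -0.8]
width: -0.0
```

```bash
python3 - <<'E'
from h import *
lidplan([1,.9,.8,.7,.6,.5,.4,.3,.2,.1])
a,_,W=cam("scene")
X,Y,Z=np.moveaxis(W,-1,0)
save("l1",cv2.resize(a[200:320,230:390],(480,360)))
E
```

```text
t 12.18 pos [574.6  84.8 150.2] rot [2.132 2.304 0.004] F [ 2.2  0.1 -0.8] w -0.0 q [ 0.02  0.45 -0.14  0.98 -0.   -0.06]
phi 94.4 tilt [ 0.004 -0.    -1.   ]
[0.0004,0.0005,0.0006,0.0005]
[0.0004,-0.0098,0.0043,0.0005]
[0.0004,-0.0197,0.0089,0.0005]
[0.0004,-0.0290,0.0145,0.0005]
[0.0004,-0.0378,0.0210,0.0005]
[0.0004,-0.0459,0.0284,0.0005]
[0.0005,-0.0532,0.0365,0.0005]
[0.0005,-0.0596,0.0453,0.0005]
[0.0005,-0.0652,0.0547,0.0005]
[0.0005,-0.0697,0.0646,0.0005]
```

View pics/l1.png

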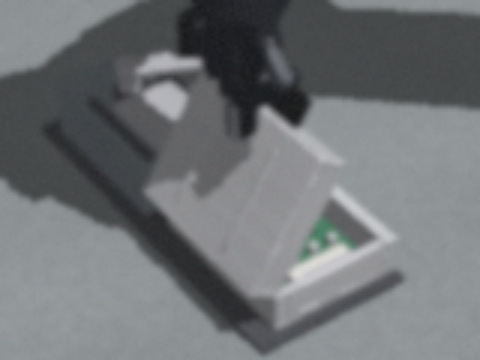

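The lid follows the fingers at roughly 1 rad (crop (230,190)). Continuing the arc.

>>> servo_tool(
  rows=[
    [0, -0.01, 0.004, 0, -1],
    [0, -0.02, 0.009, 0, -1],
    [0, -0.029, 0.0145, 0, -1],
    [0, -0.038, 0.021, 0, -1],
    [0, -0.046, 0.0285, 0, -1],
    [0, -0.053, 0.0365, 0, -1],
    [0, -0.0596, 0.0453, 0, -1],
    [0, -0.065, 0.0547, 0, -1],
    [0, -0.07, 0.064, 0, -1],
    [0, -0.07, 0.07, 0, -1],
  ],
)

```text
t: 13.07
position: [500.2, 79.4, 78.5]
ee_rot: [-2.132, -2.305, 0.003]
wrist_force: [-1.4, -0.5, 1.2]
width: -0.4
```

```bash
python3 - <<'E'
from h import *
lidplan([0])
E
```

```text
t 13.07 pos [500.2  79.4  78.5] rot [-2.132 -2.305  0.003] F [-1.4 -0.5  1.2] w -0.4 q [ 0.01  0.4  -0.43  0.74 -0.   -0.06]
phi 94.4 tilt [-0.003 -0.    -1.   ]
[0.0001,0.0017,0.0035,0.0008]
```

>>> servo_tool(
  rows=[
    [0, 0, 0.001, 0, -1],
    [0, 0, 0.002, 0, -1],
    [0, 0, 0.003, 0, -1],
    [0, 0, 0.004, 0, -1],
    [0, 0, 0.005, 0, -1],
    [0, 0, 0.006, 0, -1],
    [0, 0, 0.006, 0, -1],
    [0, 0, 0.006, 0, -1],
    [0, 0, 0.006, 0, -1],
    [0, 0, 0.006, 0, -1],
  ],
)

```text
t: 13.9
position: [500.3, 79.4, 74.8]
ee_rot: [-2.133, -2.306, 0.002]
wrist_force: [-10.9, -0.3, 32.2]
width: 0.0
```

```bash
python3 -c "
from h import *
st()"
```

```text
t 13.9 pos [500.3  79.4  74.8] rot [-2.133e+00 -2.306e+00  2.000e-03] F [-10.9  -0.3  32.2] w 0.0 q [ 0.01  0.41 -0.44  0.73 -0.   -0.06]
```

Shut contact at z = 74.8. Lift and go over the crank while twisting back for a long wind.

>>> servo_tool(
  rows=[
    [0, 0, -0.02, 0, -1],
    [0, 0, -0.05, -0.12, -1],
    [0, 0, -0.08, -0.24, 0],
    [0, 0, -0.11, -0.36, 1],
    [-0.01, 0, -0.125, -0.48, 1],
    [-0.03, 0, -0.125, -0.6, 1],
    [-0.05, 0, -0.125, -0.72, 1],
    [-0.07, 0, -0.125, -0.84, 1],
    [-0.09, 0, -0.125, -0.96, 1],
    [-0.11, 0, -0.125, -1.08, 1],
  ],
)

```text
t: 14.73
position: [509.4, -31.2, 200.2]
ee_rot: [-0.635, -3.076, 0.001]
wrist_force: [0.0, 0.8, 0.4]
width: 85.1
```

```bash
python3 - <<'E'
from h import *
a,_,W=cam("scene");X,Y,Z=np.moveaxis(W,-1,0)
m=(X>450)&(X<600)&(Y>0)&(Y<170)&(Z>60)&(Z<100); q=W[m]; print("lid top z",np.median(q[:,2]),len(q))
A=np.c_[q[:,:2]-q[:,:2].mean(0),np.ones(len(q))]; k=abs(q[:,2]-np.median(q[:,2]))<6; print("slopes",np.linalg.lstsq(A[k],q[k,2],rcond=None)[0].round(4))
g=(Z>143)&(Z<158)&(X>440)&(X<620)&(Y<-15)&(Y>-140); print(len(W[g]),cv2.minAreaRect(W[g][:,:2].astype(np.float32)) if g.sum()>5 else"")
plan((511,-82,190,230),(511,-82,190,252))
E
```

```text
lid top z 76.27821133246297 2538
slopes [-1.80000e-03 -2.60000e-03  7.65032e+01]
95 ((511.91015625, -81.41783905029297), (16.381771087646484, 48.83894348144531), 68.46282196044922)
t 14.78 pos [509.9 -34.1 200.2] rot [ 0.619  3.08  -0.004] F [ 1.2 -3.   0.1] w 85.3 q [-0.21  0.28 -0.25  1.04 -0.   -1.38]
phi 157.3 tilt [-0.    -0.002 -1.   ]
[-0.0195,-0.0437,0.0103,-1.2691]
[-0.0195,-0.0437,0.0103,-1.6531]
```

>>> servo_tool(
  rows=[
    [-0.002, -0.005, 0, 0.12, 1],
    [-0.005, -0.012, 0, 0.24, 1],
    [-0.009, -0.02, 0, 0.36, 1],
    [-0.013, -0.029, 0, 0.48, 1],
    [-0.017, -0.038, 0, 0.6, 1],
    [-0.0195, -0.0437, 0, 0.72, 1],
    [-0.0195, -0.0437, 0, 0.84, 1],
    [-0.0195, -0.0437, 0, 0.96, 1],
    [-0.0195, -0.0437, 0, 1.08, 1],
    [-0.0195, -0.0437, 0, 1.2, 1],
  ],
)

```text
t: 15.62
position: [511.3, -82.0, 200.5]
ee_rot: [2.256, 2.184, -0.002]
wrist_force: [-0.4, 0.4, -0.4]
width: 85.5
```

```bash
cat >> h.py <<'E'
C=np.array([577.6,-103.6])
def gp(psi,off): return (*(C+70*np.array([np.cos(np.radians(psi)),np.sin(np.radians(psi))])),111,psi+off)
E
python3 - <<'E'
from h import *
plan(gp(162,-90))
E
```

```text
t 15.62 pos [511.3 -82.  200.5] rot [ 2.256e+00  2.184e+00 -2.000e-03] F [-0.4  0.4 -0.4] w 85.5 q [-0.3   0.3  -0.23  1.04 -0.   -0.27]
phi 88.1 tilt [ 0.    -0.002 -1.   ]
[0.0002,-0.0003,0.0895,0.2817]
```

>>> servo_tool(
  rows=[
    [0, 0, 0.01, 0.12, 1],
    [0, 0, 0.025, 0.24, 1],
    [0, 0, 0.04, 0.28, 1],
    [0, 0, 0.055, 0.28, 1],
    [0, 0, 0.07, 0.28, 1],
    [0, 0, 0.08, 0.28, 1],
    [0, 0, 0.087, 0.28, 1],
    [0, 0, 0.0895, 0.28, 1],
    [0, 0, 0.0895, 0.28, 0],
    [0, 0, 0.0895, 0.28, -1],
  ],
  squeeze=50,
)

```text
t: 16.45
position: [511.7, -82.3, 111.5]
ee_rot: [2.538, 1.847, -0.001]
wrist_force: [0.2, 1.0, -0.1]
width: 63.7
```

>>> servo_tool(
  rows=[
    [0, 0, 0, 0, -1],
    [0, 0, 0, 0, -1],
    [0, 0, 0, 0, -1],
    [0, 0, 0, 0, -1],
    [0, 0, 0, 0, -1],
    [0, 0, 0, 0, -1],
    [0, 0, 0, 0, -1],
    [0, 0, 0, 0, -1],
    [0, 0, 0, 0, -1],
    [0, 0, 0, 0, -1],
  ],
)

```text
t: 17.28
position: [511.7, -83.0, 112.0]
ee_rot: [2.538, 1.845, -0.002]
wrist_force: [-2.8, -4.2, 5.7]
width: 13.3
```

```bash
python3 - <<'E'
from h import *
plan(*[gp(162-6.5*k,-90) for k in range(11)])
E
```

```text
t 17.28 pos [511.7 -83.  112. ] rot [ 2.538e+00  1.845e+00 -2.000e-03] F [-2.8 -4.2  5.7] w 13.3 q [-0.3   0.38 -0.36  0.83 -0.    0.01]
phi 72.0 tilt [ 0.001 -0.004 -1.   ]
[0.0008,-0.0010,0.0010,0.0005]
[0.0087,-0.0005,0.0009,0.1139]
[0.0165,0.0008,0.0009,0.2274]
[0.0241,0.0030,0.0009,0.3408]
[0.0315,0.0061,0.0009,0.4543]
[0.0384,0.0100,0.0009,0.5677]
[0.0448,0.0146,0.0009,0.6812]
[0.0507,0.0200,0.0009,0.7946]
[0.0559,0.0259,0.0009,0.9081]
[0.0604,0.0325,0.0009,1.0215]
[0.0642,0.0394,0.0009,1.1350]
```

>>> servo_tool(
  rows=[
    [0.008, -0.0005, 0, 0.113, -1],
    [0.016, 0.0008, 0, 0.226, -1],
    [0.024, 0.003, 0, 0.34, -1],
    [0.031, 0.006, 0, 0.454, -1],
    [0.038, 0.01, 0, 0.567, -1],
    [0.0447, 0.0146, 0, 0.68, -1],
    [0.0506, 0.02, 0, 0.794, -1],
    [0.0558, 0.026, 0, 0.908, -1],
    [0.0604, 0.0325, 0, 1.021, -1],
    [0.0642, 0.0394, 0, 1.135, -1],
  ],
)

```text
t: 18.12
position: [569.8, -36.3, 112.0]
ee_rot: [3.128, 0.181, 0.002]
wrist_force: [1.5, -14.5, -1.5]
width: 13.7
```

```bash
python3 - <<'E'
from h import *
plan(gp(97,-90),*[gp(97-6.5*k,-90) for k in range(1,11)])
E
```

```text
t 18.12 pos [569.8 -36.3 112. ] rot [3.128e+00 1.810e-01 2.000e-03] F [  1.5 -14.5  -1.5] w 13.7 q [-0.19  0.47 -0.22  0.88 -0.01  1.27]
phi 6.6 tilt [ 0.002 -0.008 -1.   ]
[-0.0004,-0.0023,0.0010,-0.0068]
[0.0075,-0.0019,0.0010,0.1067]
[0.0153,-0.0006,0.0010,0.2201]
[0.0229,0.0016,0.0010,0.3336]
[0.0303,0.0046,0.0011,0.4470]
[0.0372,0.0084,0.0011,0.5604]
[0.0437,0.0130,0.0011,0.6739]
[0.0496,0.0183,0.0012,0.7873]
[0.0549,0.0243,0.0012,0.9008]
[0.0595,0.0308,0.0013,1.0142]
[0.0633,0.0377,0.0014,1.1277]
```

>>> servo_tool(
  rows=[
    [0.008, -0.001, 0, 0.11, -1],
    [0.0155, 0, 0, 0.224, -1],
    [0.0233, 0.002, 0, 0.338, -1],
    [0.0306, 0.005, 0, 0.452, -1],
    [0.0376, 0.009, 0, 0.565, -1],
    [0.0441, 0.0136, 0, 0.679, -1],
    [0.05, 0.019, 0, 0.792, -1],
    [0.0553, 0.025, 0, 0.906, -1],
    [0.0599, 0.0315, 0, 1.02, -1],
    [0.0637, 0.0385, 0, 1.13, -1],
  ],
)

```text
t: 18.95
position: [637.2, -68.8, 112.1]
ee_rot: [2.734, -1.53, 0.008]
wrist_force: [-2.3, -8.7, 1.8]
width: 13.6
```

```bash
python3 - <<'E'
from h import *
plan(gp(32,-90),*[gp(32-6.5*k,-90) for k in range(1,5)])
E
```

```text
t 18.95 pos [637.2 -68.8 112.1] rot [ 2.734 -1.53   0.008] F [-2.3 -8.7  1.8] w 13.6 q [-0.22  0.59 -0.01  0.97 -0.01  2.37]
phi -58.5 tilt [ 0.   -0.01 -1.  ]
[-0.0021,-0.0010,0.0011,-0.0079]
[0.0059,-0.0006,0.0011,0.1055]
[0.0137,0.0006,0.0012,0.2190]
[0.0213,0.0028,0.0013,0.3324]
[0.0287,0.0058,0.0014,0.4459]
```

>>> servo_tool(
  rows=[
    [0.007, -0.0004, 0, 0.11, -1],
    [0.0145, 0.0008, 0, 0.222, -1],
    [0.022, 0.003, 0, 0.334, -1],
    [0.0293, 0.006, 0, 0.446, -1],
    [0.0293, 0.006, 0, 0.446, -1],
    [0.0293, 0.006, 0, 0.446, 1],
    [0.0293, 0.006, 0, 0.446, 1],
    [0.0293, 0.006, 0, 0.446, 1],
    [0.0293, 0.006, -0.015, 0.446, 1],
    [0.0293, 0.006, -0.05, 0.446, 1],
  ],
)

```text
t: 19.78
position: [644.5, -95.2, 158.5]
ee_rot: [2.327, -2.094, -0.001]
wrist_force: [-0.4, -0.2, -0.4]
width: 73.0
```

```bash
python3 - <<'E'
from h import *
plan(gp(6,90))
a,_,W=cam("scene");b,_,W2=cam("top")
for w in(W,W2):
    X,Y,Z=np.moveaxis(w,-1,0)
    g=(Z>143)&(Z<156)&(X>480)&(X<690)&(Y<-15)&(Y>-190); q=w[g]; print(len(q),q.mean(0).round(1) if len(q) else"")
    g=(abs(Z-105)<4)&(X>480)&(X<690)&(Y<-15)&(Y>-190); q=w[g]; print("arm",len(q),q.mean(0).round(1) if len(q) else"", cv2.minAreaRect(q[:,:2].astype(np.float32)) if len(q)>5 else"")
save("k1",np.hstack([cv2.resize(a[170:290,220:380],(400,300)),cv2.resize(b[160:265,280:420],(400,300))]))
E
```

```text
t 19.78 pos [644.5 -95.2 158.5] rot [ 2.327e+00 -2.094e+00 -1.000e-03] F [-0.4 -0.2 -0.4] w 73.0 q [-0.25  0.58  0.11  1.1  -0.01  2.78]
phi -84.0 tilt [-0.008 -0.008 -1.   ]
[0.0010,-0.0030,0.0475,-3.1408]
80 [654.3 -94.2 149.5]
arm 170 [616.2 -96.6 105.4] ((619.8060913085938, -100.272216796875), (105.42867279052734, 26.51653289794922), 5.764876842498779)
0 
arm 0
```

View pics/k1.png

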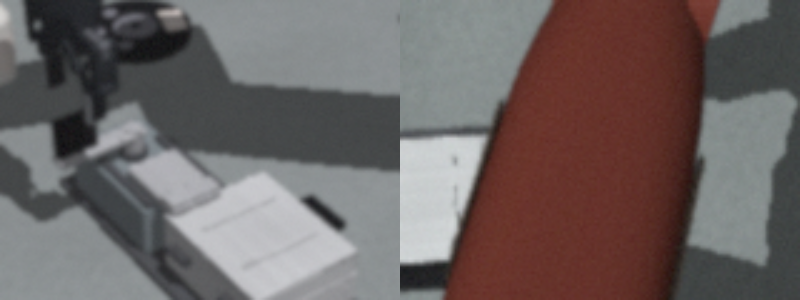

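Lid is shut (left crop (265,225)), crank arm at ≈6° (left crop (115,140)). Half-turn back for a regrip.

>>> servo_tool(
  rows=[
    [0, -0.001, -0.015, -0.02, 1],
    [0.001, -0.002, -0.02, -0.12, 1],
    [0.001, -0.003, -0.02, -0.24, 1],
    [0.001, -0.003, -0.02, -0.36, 1],
    [0.001, -0.003, -0.02, -0.48, 1],
    [0.001, -0.003, -0.02, -0.6, 1],
    [0.001, -0.003, -0.02, -0.72, 1],
    [0.001, -0.003, -0.02, -0.84, 1],
    [0.001, -0.003, -0.02, -0.96, 1],
    [0.001, -0.003, -0.02, -1.08, 1],
  ],
)

```text
t: 20.72
position: [653.1, -96.5, 187.5]
ee_rot: [3.076, -0.589, 0.015]
wrist_force: [-0.9, 0.1, -0.2]
width: 85.3
```

>>> servo_tool(
  rows=[
    [0, 0, 0, -0.12, 1],
    [0, 0, 0, -0.24, 1],
    [0, 0, 0, -0.36, 1],
    [0, 0, 0, -0.48, 1],
    [0, 0, 0, -0.6, 1],
    [0, 0, 0, -0.72, 1],
    [0, 0, 0, -0.84, 1],
    [0, 0, 0, -0.96, 1],
    [0, 0, 0, -1.08, 1],
    [0, 0, 0, -1.2, 1],
  ],
)

```text
t: 21.55
position: [653.2, -96.0, 187.5]
ee_rot: [2.863, 1.259, 0.004]
wrist_force: [-0.3, -0.8, 0.0]
width: 85.5
```

```bash
sed -i 's/^C=.*/C=np.array([577.6,-104.3])/' h.py; python3 - <<'E'
from h import *
plan(gp(5.8,90))
E
```

```text
t 21.55 pos [653.2 -96.  187.5] rot [2.863 1.259 0.004] F [-0.3 -0.8  0. ] w 85.5 q [-0.25  0.57  0.16  1.15 -0.01  0.49]
phi 47.5 tilt [ 0.008 -0.012 -1.   ]
[-0.0047,-0.0046,0.0764,-0.8436]
```

>>> servo_tool(
  rows=[
    [-0.002, -0.002, 0, -0.12, 1],
    [-0.0047, -0.0046, 0, -0.24, 1],
    [-0.0047, -0.0046, 0, -0.36, 1],
    [-0.0047, -0.0046, 0, -0.48, 1],
    [-0.0047, -0.0046, 0, -0.6, 1],
    [-0.0047, -0.0046, 0, -0.72, 1],
    [-0.0047, -0.0046, 0.01, -0.843, 1],
    [-0.0047, -0.0046, 0.03, -0.843, 1],
    [-0.0047, -0.0046, 0.05, -0.843, 1],
    [-0.0047, -0.0046, 0.07, -0.843, 1],
  ],
)

```text
t: 22.38
position: [647.4, -96.7, 116.9]
ee_rot: [2.096, 2.321, -0.004]
wrist_force: [1.1, 0.1, -1.0]
width: 85.2
```

```bash
python3 - <<'E'
from h import *
plan(gp(5.8,90))
E
```

```text
t 22.38 pos [647.4 -96.7 116.9] rot [ 2.096  2.321 -0.004] F [ 1.1  0.1 -1. ] w 85.2 q [-0.26  0.6   0.03  0.99 -0.01 -0.36]
phi 95.8 tilt [ 0.009 -0.012 -1.   ]
[-0.0004,-0.0003,0.0059,0.0004]
```

>>> servo_tool(
  rows=[
    [0, 0, 0.005, 0, 1],
    [0, 0, 0.005, 0, -1],
    [0, 0, 0.005, 0, -1],
    [0, 0, 0.005, 0, -1],
    [0, 0, 0.005, 0, -1],
    [0, 0, 0.005, 0, -1],
    [0, 0, 0.005, 0, -1],
    [0, 0, 0.005, 0, -1],
    [0, 0, 0.005, 0, -1],
    [0, 0, 0.005, 0, -1],
  ],
)

```text
t: 23.22
position: [648.1, -97.5, 112.9]
ee_rot: [2.095, 2.319, -0.004]
wrist_force: [-0.1, -4.9, 5.6]
width: 13.6
```

>>> servo_tool(
  rows=[
    [-0.008, -0.0005, 0, 0.113, -1],
    [-0.016, -0.0018, 0, 0.226, -1],
    [-0.0235, -0.004, 0, 0.34, -1],
    [-0.0307, -0.007, 0, 0.454, -1],
    [-0.0376, -0.011, 0, 0.567, -1],
    [-0.044, -0.0156, 0, 0.68, -1],
    [-0.05, -0.021, 0, 0.794, -1],
    [-0.0552, -0.027, 0, 0.908, -1],
    [-0.0597, -0.0335, 0, 1.021, -1],
    [-0.0635, -0.0404, 0, 1.135, -1],
  ],
)

```text
t: 24.05
position: [614.5, -166.6, 113.1]
ee_rot: [3.015, 0.82, 0.01]
wrist_force: [2.4, -7.8, -4.4]
width: 13.5
```

```bash
python3 - <<'E'
from h import *
plan(gp(-59.2,90),*[gp(-59.2-6.5*k,90) for k in range(1,11)])
E
```

```text
t 24.05 pos [ 614.5 -166.6  113.1] rot [3.015 0.82  0.01 ] F [ 2.4 -7.8 -4.4] w 13.5 q [-0.37  0.57 -0.04  0.95 -0.01  0.67]
phi 30.4 tilt [ 0.011 -0.015 -1.   ]
[0.0002,-0.0024,0.0020,-0.0064]
[-0.0077,-0.0028,0.0020,0.1070]
[-0.0155,-0.0041,0.0019,0.2205]
[-0.0232,-0.0063,0.0019,0.3339]
[-0.0305,-0.0093,0.0018,0.4474]
[-0.0375,-0.0132,0.0017,0.5608]
[-0.0439,-0.0178,0.0016,0.6742]
[-0.0498,-0.0231,0.0015,0.7877]
[-0.0551,-0.0290,0.0014,0.9011]
[-0.0597,-0.0355,0.0013,1.0146]
[-0.0635,-0.0424,0.0011,1.1280]
```

>>> servo_tool(
  rows=[
    [-0.0078, -0.002, 0, 0.107, -1],
    [-0.0155, -0.0035, 0, 0.22, -1],
    [-0.0232, -0.006, 0, 0.334, -1],
    [-0.0305, -0.009, 0, 0.447, -1],
    [-0.0375, -0.0125, 0, 0.56, -1],
    [-0.0439, -0.0171, 0, 0.674, -1],
    [-0.0498, -0.0225, 0, 0.788, -1],
    [-0.0551, -0.0285, 0, 0.901, -1],
    [-0.0597, -0.035, 0, 1.015, -1],
    [-0.0635, -0.042, 0, 1.128, -1],
  ],
)

```text
t: 24.88
position: [537.9, -164.4, 112.8]
ee_rot: [2.985, -0.93, 0.025]
wrist_force: [0.3, -8.5, 7.8]
width: 13.5
```

```bash
python3 - <<'E'
from h import *
plan(gp(-124.2,90),*[gp(-124.2-6.5*k,90) for k in range(1,9)])
E
```

```text
t 24.88 pos [ 537.9 -164.4  112.8] rot [ 2.985 -0.93   0.025] F [ 0.3 -8.5  7.8] w 13.5 q [-0.42  0.44 -0.26  0.85 -0.01  1.76]
phi -34.6 tilt [ 0.011 -0.019 -1.   ]
[-0.0010,-0.0020,0.0018,-0.0072]
[-0.0090,-0.0024,0.0016,0.1062]
[-0.0168,-0.0037,0.0015,0.2197]
[-0.0244,-0.0059,0.0013,0.3331]
[-0.0318,-0.0089,0.0011,0.4466]
[-0.0387,-0.0127,0.0010,0.5600]
[-0.0452,-0.0173,0.0008,0.6735]
[-0.0511,-0.0226,0.0006,0.7869]
[-0.0564,-0.0285,0.0005,0.9004]
```

>>> servo_tool(
  rows=[
    [-0.0085, -0.002, 0, 0.106, -1],
    [-0.0166, -0.0033, 0, 0.22, -1],
    [-0.0242, -0.0055, 0, 0.333, -1],
    [-0.0316, -0.0085, 0, 0.447, -1],
    [-0.0386, -0.0123, 0, 0.56, -1],
    [-0.0451, -0.017, 0, 0.673, -1],
    [-0.051, -0.0223, 0, 0.787, -1],
    [-0.0563, -0.0282, 0, 0.9, -1],
    [-0.0602, -0.0338, 0, 1.0, -1],
    [-0.0602, -0.0338, 0, 1.0, -1],
  ],
)

```text
t: 25.72
position: [507.7, -102.3, 112.6]
ee_rot: [2.172, -2.262, 0.035]
wrist_force: [-5.4, -4.8, 13.6]
width: 13.7
```

>>> servo_tool(
  rows=[
    [0, 0, 0, 0, 1],
    [0, 0, 0, 0, 1],
    [0, 0, 0, 0, 1],
    [0, 0, 0, 0, 1],
    [0, 0, -0.02, 0, 1],
    [0, 0, -0.04, 0, 1],
    [0, 0, -0.06, -0.1, 1],
    [0, 0, -0.07, -0.22, 1],
    [0, 0, -0.07, -0.34, 1],
    [0, 0, -0.07, -0.46, 1],
  ],
)

```text
t: 26.55
position: [507.3, -101.1, 183.2]
ee_rot: [2.632, -1.697, 0.034]
wrist_force: [-0.2, 0.7, -0.5]
width: 85.4
```

```bash
python3 - <<'E'
from h import *
plan(gp(-181,-90))
a,_,w=cam("scene")
X,Y,Z=np.moveaxis(w,-1,0)
g=(Z>143)&(Z<156)&(X>480)&(X<690)&(Y<-15)&(Y>-190); q=w[g]; print(len(q),q.mean(0).round(1) if len(q) else"",cv2.minAreaRect(q[:,:2].astype(np.float32)) if len(q)>5 else"")
g=(abs(Z-105)<4)&(X>480)&(X<690)&(Y<-15)&(Y>-190); q=w[g]; print("arm",len(q),q.mean(0).round(1), cv2.minAreaRect(q[:,:2].astype(np.float32)))
E
```

```text
t 26.55 pos [ 507.3 -101.1  183.2] rot [ 2.632 -1.697  0.034] F [-0.2  0.7 -0.5] w 85.4 q [-0.33  0.3  -0.28  0.98 -0.01  2.39]
phi -65.6 tilt [ 0.013 -0.02  -1.   ]
[0.0003,0.0009,0.0723,-2.6989]
96 [509.5 -97.9 149.4] ((508.6986389160156, -99.3742904663086), (50.900848388671875, 18.39930534362793), 1.850738763809204)
arm 163 [544.3 -98.6 105.5] ((537.0359497070312, -101.02054595947266), (107.93235778808594, 28.268329620361328), 0.19160929322242737)
```

>>> servo_tool(
  rows=[
    [0, 0, 0, -0.12, 1],
    [0, 0, 0, -0.24, 1],
    [0, 0, 0, -0.36, 1],
    [0, 0, 0, -0.48, 1],
    [0, 0, 0, -0.6, 1],
    [0, 0, 0, -0.72, 1],
    [0, 0, 0, -0.84, 1],
    [0, 0, 0, -0.96, 1],
    [0, 0, 0, -1.08, 1],
    [0, 0, 0, -1.2, 1],
  ],
)

```text
t: 27.43
position: [506.8, -100.9, 182.4]
ee_rot: [3.12, 0.103, 0.017]
wrist_force: [0.5, -0.1, 0.6]
width: 85.6
```

>>> servo_tool(
  rows=[
    [0, 0, 0, -0.12, 1],
    [0, 0, 0, -0.24, 1],
    [0, 0, 0, -0.36, 1],
    [0, 0, 0, -0.48, 1],
    [0, 0, 0, -0.6, 1],
    [0, 0, 0, -0.72, 1],
    [0, 0, 0, -0.84, 1],
    [0, 0, 0, -0.96, 1],
    [0, 0, 0, -1.08, 1],
    [0, 0, 0, -1.2, 1],
  ],
)

```text
t: 28.27
position: [506.7, -100.8, 182.1]
ee_rot: [2.513, 1.849, -0.004]
wrist_force: [-0.8, 0.4, -0.2]
width: 85.6
```

```bash
python3 - <<'E'
from h import *
plan(gp(178,-90))
E
```

```text
t 28.27 pos [ 506.7 -100.8  182.1] rot [ 2.513  1.849 -0.004] F [-0.8  0.4 -0.2] w 85.6 q [-0.33  0.3  -0.28  0.98 -0.01 -0.03]
phi 72.7 tilt [ 0.011 -0.019 -1.   ]
[0.0004,0.0001,0.0711,-0.2670]
```

>>> servo_tool(
  rows=[
    [0, 0, 0.01, -0.12, 1],
    [0, 0, 0.02, -0.24, 1],
    [0, 0, 0.035, -0.267, 1],
    [0, 0, 0.05, -0.267, 1],
    [0, 0, 0.065, -0.267, 1],
    [0, 0, 0.07, -0.267, 1],
    [0, 0, 0.07, -0.267, 1],
    [0, 0, 0.07, -0.267, -1],
    [0, 0, 0.07, -0.267, -1],
    [0, 0, 0.07, -0.267, -1],
  ],
)

```text
t: 29.1
position: [508.0, -102.3, 113.0]
ee_rot: [2.244, 2.166, -0.007]
wrist_force: [0.2, 0.4, -0.3]
width: 51.7
```

>>> servo_tool(
  rows=[
    [0, 0, 0, 0, -1],
    [0, 0, 0, 0, -1],
    [0, 0, 0, 0, -1],
    [0, 0, 0, 0, -1],
    [0, 0, 0, 0, -1],
    [0, 0, 0, 0, -1],
    [0, 0, 0, 0, -1],
    [0, 0, 0, 0, -1],
    [0, 0, 0, 0, -1],
    [0, 0, 0, 0, -1],
  ],
)

```text
t: 29.93
position: [508.3, -102.6, 113.5]
ee_rot: [2.245, 2.165, -0.006]
wrist_force: [-0.9, -2.3, 5.5]
width: 13.6
```

```bash
python3 - <<'E'
from h import *
plan(*[gp(178-5*k,-90) for k in range(0,10)])
E
```

```text
t 29.93 pos [ 508.3 -102.6  113.5] rot [ 2.245  2.165 -0.006] F [-0.9 -2.3  5.5] w 13.6 q [-0.33  0.36 -0.38  0.81 -0.01 -0.3 ]
phi 87.9 tilt [ 0.013 -0.019 -1.   ]
[0.0008,-0.0007,0.0025,-0.0013]
[0.0069,-0.0005,0.0024,0.0860]
[0.0129,0.0003,0.0023,0.1732]
[0.0189,0.0016,0.0022,0.2605]
[0.0247,0.0035,0.0021,0.3478]
[0.0303,0.0058,0.0020,0.4350]
[0.0358,0.0086,0.0020,0.5223]
[0.0409,0.0119,0.0019,0.6096]
[0.0458,0.0156,0.0019,0.6968]
[0.0503,0.0197,0.0018,0.7841]
```

>>> servo_tool(
  rows=[
    [0.0066, -0.0003, 0, 0.086, -1],
    [0.0128, 0.0005, 0, 0.173, -1],
    [0.0188, 0.0018, 0, 0.26, -1],
    [0.0246, 0.0036, 0, 0.348, -1],
    [0.0302, 0.006, 0, 0.435, -1],
    [0.0357, 0.0087, 0, 0.522, -1],
    [0.0408, 0.012, 0, 0.61, -1],
    [0.0432, 0.0138, 0, 0.65, -1],
    [0.0446, 0.0148, 0, 0.675, -1],
    [0.0446, 0.0148, 0, 0.675, -1],
  ],
)

```text
t: 30.77
position: [525.9, -60.0, 113.5]
ee_rot: [2.834, 1.294, 0.007]
wrist_force: [1.3, -7.9, 2.5]
width: 13.4
```

```bash
python3 - <<'E'
from h import *
s=bot.sense(); print(np.round(s["ft_torque"],2))
plan(gp(136,-90),gp(133,-90))
E
```

```text
[-0.99 -0.25 -0.55]
t 30.77 pos [525.9 -60.  113.5] rot [2.834 1.294 0.007] F [ 1.3 -7.9  2.5] w 13.4 q [-0.24  0.38 -0.35  0.82 -0.02  0.47]
phi 49.1 tilt [ 0.015 -0.022 -1.   ]
[0.0042,-0.0019,0.0024,0.0537]
[0.0079,-0.0016,0.0024,0.1060]
```

>>> servo_tool(
  rows=[
    [0.0015, -0.0005, 0, 0.02, -1],
    [0.003, -0.001, 0, 0.04, -1],
    [0.004, -0.001, 0, 0.055, -1],
    [0.005, -0.001, 0, 0.065, -1],
    [0.006, -0.001, 0, 0.08, -1],
    [0.006, -0.001, 0, 0.08, -1],
    [0.006, -0.001, 0, 0.08, -1],
    [0.006, -0.001, 0, 0.08, -1],
    [0.006, -0.001, 0, 0.08, -1],
    [0.006, -0.001, 0, 0.08, -1],
  ],
)

```text
t: 31.6
position: [526.7, -59.3, 113.6]
ee_rot: [2.877, 1.176, -0.004]
wrist_force: [-12.4, -25.8, 7.8]
width: 13.6
```

```bash
python3 - <<'E'
from h import *
s=bot.sense(); print(np.round(s["ft_torque"],2))
plan(gp(136,-90),gp(133,-90))
E
```

```text
[-4.21  2.27  1.71]
t 31.6 pos [526.7 -59.3 113.6] rot [ 2.877  1.176 -0.004] F [-12.4 -25.8   7.8] w 13.6 q [-0.23  0.39 -0.35  0.82 -0.03  0.56]
phi 44.4 tilt [ 0.01  -0.032 -0.999]
[0.0030,-0.0023,0.0025,-0.0273]
[0.0066,-0.0023,0.0024,0.0250]
```

Force rises and the grip no longer follows: end stop. Release and lift.

>>> servo_tool(
  rows=[
    [-0.002, 0, 0, -0.03, -1],
    [-0.002, 0, 0, -0.03, 0.5],
    [-0.002, 0, 0, -0.03, 0.8],
    [-0.002, 0, 0, -0.03, 0.8],
    [-0.002, 0, 0, -0.03, 0.8],
    [-0.002, 0, 0, -0.03, 0.8],
    [-0.002, 0, -0.02, -0.03, 0.8],
    [-0.002, 0, -0.05, -0.03, 0.8],
    [-0.002, 0, -0.09, -0.03, 0.8],
    [-0.002, 0, -0.12, -0.03, 0.8],
  ],
)

```text
t: 32.43
position: [524.1, -56.8, 236.0]
ee_rot: [2.859, 1.218, -0.004]
wrist_force: [1.1, -0.3, 0.3]
width: 76.7
```

>>> servo_tool(
  rows=[
    [0, -0.03, 0, 0, 0.8],
    [0, -0.06, 0, 0, 0.8],
    [0, -0.1, 0, 0, 0.8],
    [0, -0.13, 0, 0, 0.8],
    [0, -0.16, 0, 0, 0.8],
    [0, -0.18, 0, 0, 0.8],
    [0, -0.18, 0, 0, 0.8],
    [0, -0.18, 0, 0, 0.8],
    [0, -0.18, 0, 0, 0.8],
    [0, -0.18, 0, 0, 0.8],
  ],
)

```text
t: 33.27
position: [395.1, 67.3, 230.6]
ee_rot: [2.859, 1.217, -0.003]
wrist_force: [-0.0, 0.2, -0.2]
width: 76.6
```

```bash
python3 - <<'E'
from h import *
st()
a,_,W=cam("scene");b,_,W2=cam("top")
save("fin",np.hstack([cv2.resize(a[170:320,220:420],(400,300)),cv2.resize(b[150:265,240:393],(400,300))]))
for w in(W,W2):
    X,Y,Z=np.moveaxis(w,-1,0)
    q=w[(Z>140)&(Z<158)&(X>480)&(X<690)&(Y<-15)&(Y>-190)]; print("grip",len(q),cv2.minAreaRect(q[:,:2].astype(np.float32)) if len(q)>5 else "")
    m=(X>480)&(X<590)&(Y>45)&(Y<150)&(abs(Z-75)<8); q=w[m]
    if len(q)>9: print("lid",np.median(q[:,2]),np.linalg.lstsq(np.c_[q[:,:2]-q[:,:2].mean(0),np.ones(len(q))],q[:,2],rcond=None)[0].round(4))
E
```

```text
t 33.27 pos [395.1  67.3 230.6] rot [ 2.859  1.217 -0.003] F [-0.   0.2 -0.2] w 76.6 q [ 0.01  0.05 -0.45  1.06 -0.03  0.78]
grip 122 ((525.5962524414062, -58.358638763427734), (18.03061866760254, 48.979835510253906), 44.365238189697266)
lid 76.66565404279945 [-1.10000e-03 -1.40000e-03  7.67167e+01]
grip 88 ((523.85107421875, -58.37354278564453), (13.779138565063477, 49.26829528808594), 49.00398635864258)
lid 75.53143341285477 [-1.10000e-02 -4.90000e-03  7.56363e+01]
```

View pics/fin.png

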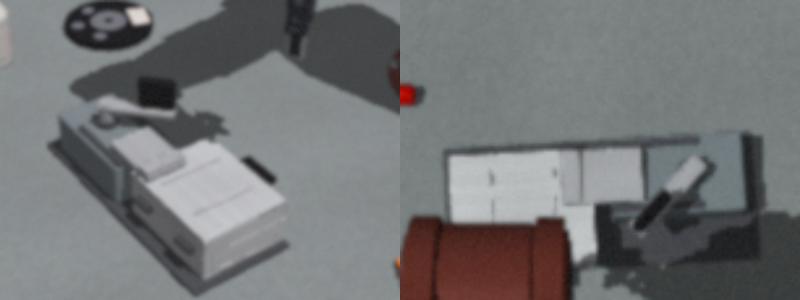

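The picture shows the box shut, the clamp slide out over the lid (left crop (160,160)) and the blade at 139°, which puts the crank at about 7.57 rad. The arm is clear.

```bash
python3 -c "
from plant import bot
print(bot.hand_in())"
```

```text
the job is handed in; nothing more can be done
None
```

I laid the green module flat in the nest, swung the lid shut, and wound the crank clockwise to its end stop with two regrips. I handed the job in at about 33 s of the 72 s allowed.

**Last checks, after the arm had moved clear:**
- **Lid:** its top measured about 76 mm, against 75 mm nominal. The scene camera gave a slope of about 0.001 and the top camera about 0.011 rad, both under the 0.03 limit.
- **Crank:** the blade stood at about 139°, which works out to roughly 7.57 of 7.6 rad. I felt the stop: force rose to about 29 N while the grip stopped following.
- **Clamp:** the slide is out over the lid in the last picture.
- **Module:** floor contact was felt when it was set down, and it looked flat in the nest in the picture taken before shutting the lid. I did not get a clean depth figure for its height or centring, because the arm and lid hid most of it. Once the lid was down it could no longer be seen.
- **Other things on the bench:** the arm kept well away from them. I did not measure the reel, bottle or screwdriver again at the end.

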